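# Lay out a keyed-alike lock order for repinning

## Task

Set out this keyed-alike order for repinning: in the blue three-pocket cradle lay the silver nickel lock cylinder, the pattern, in the middle pocket between the two brass ones that will be pinned to match it (either brass one on either side), each down in its pocket, lengthwise. Stand the white jar of pins with the green lid just left of the cradle (seen from the robot), halfway along its left edge with a finger's width (about 20 mm) between them; a cylinder may be lying there at first. Set everything down rather than dropping it, and do not disturb the green tape roll or the blue-capped bottle.

Things in the scene. Friction and masses are not known exactly. Their poses are not given: they have to be found in the camera images.
- cradle: blue-ribbed cradle on a grey plate 100 (x) x 154 mm (y), fixed. Origin: centre of underside; x to its back (away from the robot), y to its left. Pocket centres x = 0, y = +50, 0, -50 mm; each 84 (x) x 26 mm (y), floor 8 mm and rib tops 17 mm above the bench, mouth chamfered 4 mm. Ribs are cut away at |x| < 17 mm, so fingers may go down to 8 mm beside a cylinder. Left edge y = +77 mm.
- cylinder_nickel: silver nickel euro-profile lock cylinder, 64 mm long. 17 mm wide (x), 29 mm high with the cam on top at mid-length (flanks 25 mm high), 0.2 kg, lying on its flat underside. Origin: centre of the underside; y along its length, z up. Grasp across the flanks at mid-length.
- cylinder_brass_long: brass euro-profile lock cylinder, the longer one, 72 mm long. 17 mm wide (x), 29 mm high with the cam on top at mid-length (flanks 25 mm high), 0.2 kg, lying on its flat underside. Origin: centre of the underside; y along its length, z up. Grasp across the flanks at mid-length.
- cylinder_brass_short: brass euro-profile lock cylinder, the shorter one, 62 mm long. 17 mm wide (x), 29 mm high with the cam on top at mid-length (flanks 25 mm high), 0.2 kg, lying on its flat underside. Origin: centre of the underside; y along its length, z up. Grasp across the flanks at mid-length.
- green_jar: white round jar with a green screw lid (closed), upright, 44 mm across the body and 49 mm across the lid, 50 mm high, lid from 44 mm up, 0.09 kg. Origin: centre of its underside, z up.
- cutter_side (a point): point halfway up the left side of the blue key cutting machine, a fixed obstacle right of the work and close in front of the robot: left side at y = +0.25 m, 0.24 m high (chimney 0.41 m), front levers 0.1 m ahead of the base axis. A bulky shoulder touches it when turned towards it: of two wrist turns take the one that keeps the first joint farther left (7-joint arm: first joint below -0.74 rad).
- tape_roll: bystander: green roll of insulating tape lying flat, 64 mm across, 20 mm high, loose; origin: centre of its underside
- flux_bottle: bystander: slim blue and white bottle with a blue cap, standing, 30 mm across, 100 mm high, loose; origin: centre of its underside
There are look-alikes about, which are no part of the job. There is more than one size of the green_jar; the one meant has the size given above.

How it is judged:
By the outcome, as a careful person would: the job done as asked, in the order asked, and still so for the second after the job is handed in, with the robot touching nothing.
It also fails if it takes over 104 s, if anything falls off the work surface, if the arm or the gripper's body presses on something with over 40 N, if the wrist force passes 120 N, or if a joint passes its speed limit or range.

## Robot

A 6-joint arm with a two-finger parallel gripper is mounted at the origin on a cart in front of the work surface, level with it; the furniture and walls round the work are solid. World frame = base frame: x ahead of the robot, y to its left, z up, the work surface at z = 0. Lengths are in m, angles in rad, forces in N, time in s.
With the tool pointing down it reaches from about 0.325 to 0.775 m from the base axis. Payload 5.5 kg.
Tool frame: the origin (TCP) lies between the finger pads; the fingertips stand 22 mm ahead of it and the grasp point (between the pads) lies 3 mm ahead of it (arm.tips_ahead is the distance from the TCP to the fingertips, in m); z points along the fingers, y is the line along which they close (so a half turn about z gives the same grasp; the last joint's range is limited). The gripper opens to 85 mm and grips with 20 to 120 N. Pads are 22 mm wide; open, the fingers measure 114 mm over their backs; the gripper's body (76 mm by 85 mm) begins 54 mm behind the grasp point. The pads swing forward as they close: fully open they stand 13 mm farther back than shut.
Start: joints at [1.097, 0.091, 1.231, -0, 1.82, -0.057], TCP at [0.243, 0.549, 0.253] pointing down, gripper open.
Joint ranges: [-2.87, 2.87], [-0.86, 2.18], [0.17, 2.46], [-1.51, 4.65], [0.06, 2.69], [-2.65, 2.65]. Speed limits (rad/s): [2.57, 2.57, 3.01, 3.14, 3.14, 3.14].

## Interface

Orientations are given as a unit quaternion [x, y, z, w].
In Python, from plant import get_obs, snapshot, hand_in, arm gives the robot as it stands. The module is installed in compiled form; this text tells all that it offers.
- The arm moves only by the tool arm_command, never from a script. Its argument "deltas" is text: rows parted by semicolons, each of 5 numbers parted by spaces: the closure, from -1 (fully open) to 1 (shut), then the shift along the tool's x, y, z in cm, then the turn about the tool's z in rad. In form: grip x y z roll; .... A call has 1 to 20 rows; each row is the pose to reach, as a shift and turn from the pose commanded when the call began, along the tool's axes at that moment; what a row does not reach only later rows make up. A row lasts 1/8 s, in which the tool goes at most 62.5 mm and 10.7 degrees, less where a joint would pass 70% of its speed; a pose out of reach is approached as far as the arm can. A call with a gripper value outside its range is refused whole. The fingers move at their own pace and stop on an object; "newtons" is the grip in N (left out, the last holds). Time passes only in rows, so rows that repeat a pose let the fingers close. It gives the time, the measured TCP pose, the force, the opening and the grip force at its end, in the units of the state.
- get_obs(): the state, without advancing time (a new reading comes with each control period).
- snapshot(name): name is "side" or "top"; returns a dict with "pixels" (400x640x3 uint8, red, green, blue), "fx", "fy", "cx", "cy" (pixels), "rvec" (rotation vector, rad) and "tvec" (3), from world to camera coordinates, as OpenCV has them. Camera axes: x right, y down, z forward; pixel columns grow to the right and rows downward; lengths in m; the calibration is good to about 2 mm. A picture is of the moment at which its call begins. There is no depth.
- hand_in(): hands the job in; it is judged then, once.
The state is a dict: "time_s": time; "joint_pos": joint angles; "joint_vel": joint speeds; "joint_efforts": joint torques, N m; "tcp_pos": TCP position; "tool_rot": TCP orientation; "ft_force": force on the tool from outside, world axes, zero at the start; "moment": the same for the moment, N m; "finger_gap": opening from 0.0 (shut) to 1.0 (fully open); "grip_force": force on a finger pad.
Only numpy, scipy, OpenCV 4.12 (cv2) and the standard library are available. Lean on these libraries where they do the work, as an engineer would, in place of code of your own. Each camera call takes 0.05 s, during which the arm holds its last target. There are 200 camera calls.

## Working session

There is one attempt and no reset: what is moved stays moved. The work goes in short steps, Python scripts to look and compute and a tool call to move; the robot and the scene stay as the last step left them, time stands still between calls to the robot, and variables do not carry over. Pictures are saved under pics/ and viewed, at most 14 in all, crops included, and the job is handed in when it is done.

Besides the shell and the picture viewer there is one more tool, called after ">>>" as name(argument=value, ...) on one line, values as JSON. arm_command: Moves the arm, as the interface text tells. Its arguments: {"type":"object","properties":{"deltas":{"type":"string"},"newtons":{"type":"number"}},"required":["deltas"]}

```bash
mkdir -p pics
python3 - <<'E'
from plant import get_obs, snapshot, arm
import cv2,pickle
o=get_obs();print(o)
for n in("top","side"):
    s=snapshot(n);pickle.dump(s,open(f"{n}0.pkl","wb"));cv2.imwrite(f"pics/{n}0.png",s["pixels"][:,:,::-1])
    print(n,s["fx"],s["fy"],s["cx"],s["cy"],s["rvec"],s["tvec"])
E
```

```text
{'time_s': 0.0, 'joint_pos': array([ 1.09728957e+00,  9.18480062e-02,  1.23189007e+00, -2.23907775e-05,
        1.81979610e+00, -5.66856775e-02]), 'joint_vel': array([ 0.00059628,  0.00056661, -0.00067221, -0.00086627,  0.00049423,
       -0.00090576]), 'joint_efforts': array([-6.60851183e-04, -4.58727980e+01, -4.18027639e+01, -3.80399770e-04,
        1.15272883e-02,  8.93304929e-06]), 'tcp_pos': array([0.24280334, 0.54841318, 0.25215496]), 'tool_rot': array([ 2.06907689e-01,  9.78359988e-01, -9.39696226e-04, -2.43868611e-04]), 'ft_force': array([ 0.27516862, -0.32389699, -0.22650282]), 'moment': array([-0.00489462, -0.02764545, -0.0262311 ]), 'grip_force': 0.0, 'finger_gap': 0.9983342990390384}
top 498.1924189276721 498.1924189276721 323.29465768910404 199.8185733566087 [ 2.17690298 -2.20050745  0.07105898] [0.39357414 0.39893502 0.90727658]
side 512.3843198378831 512.3843198378831 310.2338480002114 193.85835842365125 [ 1.82174842 -1.50263001  0.74059445] [0.31521728 0.37875097 0.54970364]
```

View pics/top0.png

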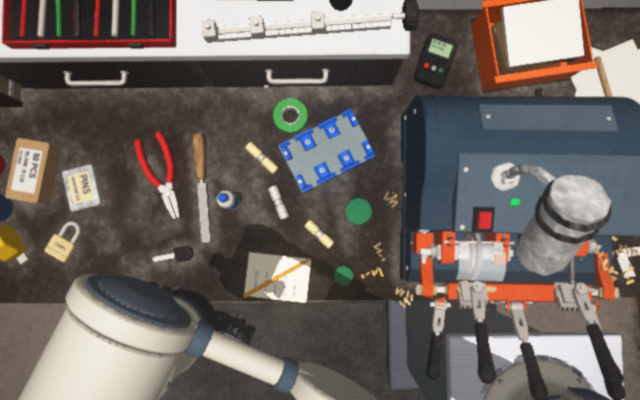

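View pics/side0.png

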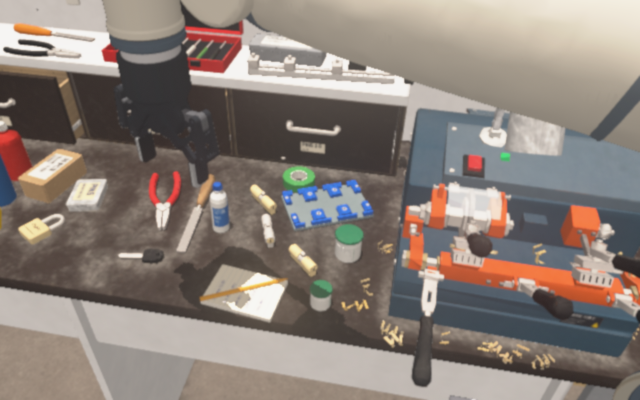

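The top view shows the cradle at about (327,150). Brass cylinders are at (261,157) and (319,234), and the nickel one is at (278,202). Two green lids could be the jar: (358,211) is larger and (343,275) smaller. The tape is at (290,115) and the bottle at (228,199). Next I'll measure them.

```bash
cat > h.py <<'E'
import numpy as np,cv2,pickle
def cam(s):
    R=cv2.Rodrigues(np.array(s["rvec"],float))[0];return R,-R.T@np.array(s["tvec"],float)
def ray(s,uv,z):
    R,C=cam(s);uv=np.atleast_2d(np.array(uv,float))
    d=np.c_[(uv[:,0]-s["cx"])/s["fx"],(uv[:,1]-s["cy"])/s["fy"],np.ones(len(uv))]@R
    return C+d*((z-C[2])/d[:,2])[:,None]
def proj(s,P):
    R,C=cam(s);q=(np.atleast_2d(P)-C)@R.T
    return np.c_[q[:,0]/q[:,2]*s["fx"]+s["cx"],q[:,1]/q[:,2]*s["fy"]+s["cy"]]
def blobs(s,lo,hi,box,amin=40):
    hsv=cv2.cvtColor(s["pixels"],cv2.COLOR_RGB2HSV);m=cv2.inRange(hsv,lo,hi)
    k=np.zeros_like(m);x0,y0,x1,y1=box;k[y0:y1,x0:x1]=m[y0:y1,x0:x1]
    return [c for c in cv2.findContours(k,cv2.RETR_EXTERNAL,cv2.CHAIN_APPROX_NONE)[0] if cv2.contourArea(c)>amin]
E
python3 - <<'E'
from h import *
t=pickle.load(open("top0.pkl","rb"));sd=pickle.load(open("side0.pkl","rb"))
print("cams",cam(t)[1],cam(sd)[1])
def rep(n,s,cs,z):
    for c in cs:
        P=ray(s,c[:,0,:],z)[:,:2].astype(np.float32)*1000
        (cx,cy),(w,h),a=cv2.minAreaRect(P)
        b=cv2.boxPoints(((cx,cy),(w,h),a));e=max([b[1]-b[0],b[2]-b[1]],key=np.linalg.norm)
        print(n,"px",c[:,0].mean(0).round(),"xy",round(cx,1),round(cy,1),"size",round(w,1),round(h,1),"long-axis deg",round(np.degrees(np.arctan2(e[1],e[0]))%180,1))
rep("green",t,blobs(t,(45,80,40),(85,255,255),(250,90,390,300)),.05)
rep("brass",t,blobs(t,(15,40,110),(35,180,255),(235,130,345,260)),.025)
rep("nickel",t,blobs(t,(0,0,130),(179,40,255),(262,180,295,225)),.025)
cs=blobs(t,(100,120,80),(125,255,255),(270,100,385,200),20)
rep("cradle",t,[np.vstack(cs)],.017)
rep("bottle",t,blobs(t,(100,80,60),(125,255,255),(210,185,245,215)),.1)
im=cv2.resize(t["pixels"][90:295,200:400],None,fx=2.9,fy=2.9,interpolation=cv2.INTER_CUBIC)
im2=cv2.resize(sd["pixels"][155:320,200:400],None,fx=2.9,fy=2.9,interpolation=cv2.INTER_CUBIC)
cv2.imwrite("pics/crop0.png",im[:,:,::-1])
cv2.imwrite("pics/crops.png",im2[:,:,::-1])
E
```

```text
cams [0.34377091 0.38986704 0.93114221] [-0.24771324  0.28636561  0.63373591]
green px [343. 275.] xy 268.2 355.2 size 29.9 31.4 long-axis deg 179.3
green px [358. 211.] xy 380.7 327.6 size 45.0 46.4 long-axis deg 134.2
green px [290. 115.] xy 553.4 447.6 size 63.0 63.2 long-axis deg 146.1
brass px [318. 234.] xy 340.5 398.5 size 63.0 18.1 long-axis deg 46.3
brass px [268. 164.] xy 468.7 489.4 size 35.3 18.1 long-axis deg 44.4
brass px [253. 151.] xy 494.4 516.3 size 36.7 18.2 long-axis deg 44.4
nickel px [278. 202.] xy 399.5 472.4 size 63.2 16.6 long-axis deg 21.5
cradle px [327. 150.] xy 496.2 381.4 size 101.9 151.2 long-axis deg 116.2
bottle px [222. 197.] xy 403.2 558.7 size 13.4 11.7 long-axis deg 89.4
```

View pics/crop0.png

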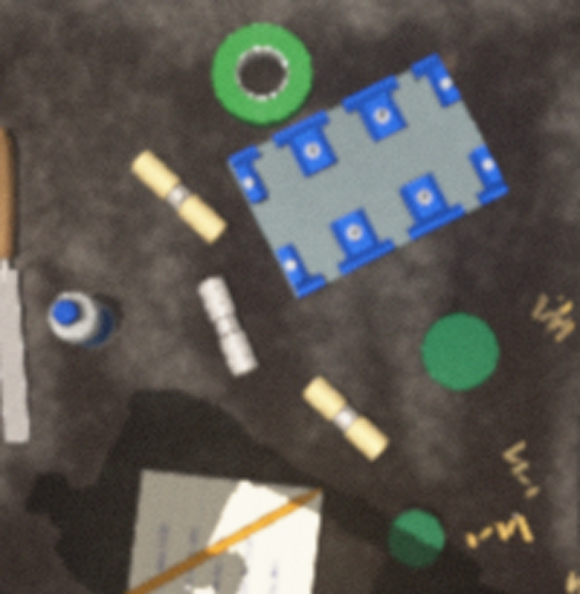

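View pics/crops.png

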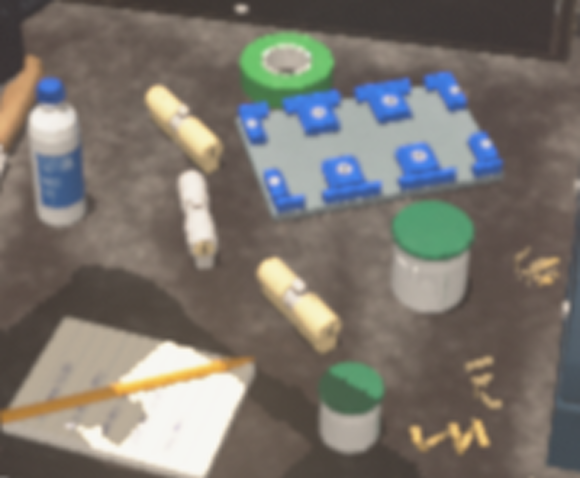

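The crops settle the jar. Lid (358,211) measures about 47 mm across, which fits the 49 mm jar. Lid (343,275) measures about 31 mm, so it's the smaller look-alike. The brass cylinder at (261,157) is the longer one and lies where the jar has to go, so I'll move it first. I'll cross-check positions in the side view, then work out the move.

```bash
cat >> h.py <<'E'
def rel(o,xyz,fdeg):
    """shift (cm, tool axes) and roll to bring TCP to xyz with finger line at world angle fdeg"""
    from scipy.spatial.transform import Rotation as Ro
    R=Ro.from_quat(o["tool_rot"]).as_matrix();d=R.T@(np.array(xyz)-o["tcp_pos"])*100
    a=np.degrees(np.arctan2(R[1,1],R[0,1]));r=(fdeg-a+90)%180-90
    return d.round(2),round(-np.radians(r),3)
E
python3 - <<'E'
from h import *
from plant import get_obs,arm
t=pickle.load(open("top0.pkl","rb"));s=pickle.load(open("side0.pkl","rb"))
print([ (a,getattr(arm,a)) for a in dir(arm) if a[0]!='_'])
def ctr(s,cs,z):
    P=ray(s,np.vstack(cs)[:,0,:],z)[:,:2].astype(np.float32)*1000;(c,wh,a)=cv2.minAreaRect(P);return np.round([*c,*wh,a],1)
for z in(.008,.013,.017):print("cradle",z,ctr(t,blobs(t,(100,120,80),(125,255,255),(270,100,385,200),20),z),ctr(s,blobs(s,(100,120,80),(125,255,255),(275,170,380,232),20),z))
for n,b in(("long",(240,180,280,215)),("short",(285,240,320,280))):
  for z in(.012,.02,.025):print(n,z,ctr(s,blobs(s,(15,40,110),(35,180,255),b,15),z))
print("bottle cap side",ctr(s,blobs(s,(100,80,60),(125,255,255),(205,178,235,193),5),.1))
o=get_obs();print(rel(o,[.4815,.503,.25],134.4))
E
```

```text
[('PlanningError', <class 'plant.PlanningError'>), ('tips_ahead', 0.022)]
cradle 0.008 [497.7 381.3 102.9 152.7  26.2] [503.2 381.9 109.1 152.3  26.5]
cradle 0.013 [496.8 381.4 102.3 151.9  26.2] [497.2 381.1 108.2 151.1  26.5]
cradle 0.017 [496.2 381.4 101.9 151.2  26.2] [492.4 380.5 107.5 150.1  26.5]
long 0.012 [483.7 503.4 100.   28.6  45.5]
long 0.02 [474.3 500.6  98.7  28.3  45.5]
long 0.025 [468.4 498.8  97.9  28.   45.5]
short 0.012 [342.6 398.1  83.6  27.9  44.9]
short 0.02 [335.  396.6  82.5  27.6  44.9]
short 0.025 [330.3 395.7  81.8  27.3  44.9]
bottle cap side [396.8 555.9  22.7  13.4  18.2]
(array([-23.67,   5.51,   0.21]), np.float64(-1.192))
```

>>> arm_command(deltas="0 -6 1.4 0 -0.17; 0 -12 2.8 0 -0.34; 0 -18 4.2 0 -0.51; 0 -23.7 5.5 0 -0.68; 0 -23.7 5.5 3 -0.85; 0 -23.7 5.5 8 -1.02; 0 -23.7 5.5 12 -1.19; 0 -23.7 5.5 15 -1.19; 0 -23.7 5.5 15 -1.19", newtons=40)

```text
time_s: 1.23
tcp_pos: [0.4804, 0.5015, 0.0986]
tool_rot: [-0.377, 0.926, -0.001, -0.004]
ft_force: [0.2, 0.1, -0.3]
finger_gap: 0.501
grip_force: 0.0
```

Run:
```python
from h import *
from plant import *
o=get_obs();print(o["tcp_pos"],o["joint_pos"].round(2),o["finger_gap"],rel(o,[.482,.503,.025],134.4))
s=snapshot("side");cv2.imwrite("pics/a1.png",cv2.resize(s["pixels"][100:300,180:420],None,fx=2.5,fy=2.5)[:,:,::-1])
```

```text
[0.4803988  0.50152959 0.09863178] [ 0.76  0.37  1.18 -0.    1.6  -1.59] 0.5009077229577247 (array([-0.28, -0.01,  7.36]), np.float64(-0.002))
```

View pics/a1.png

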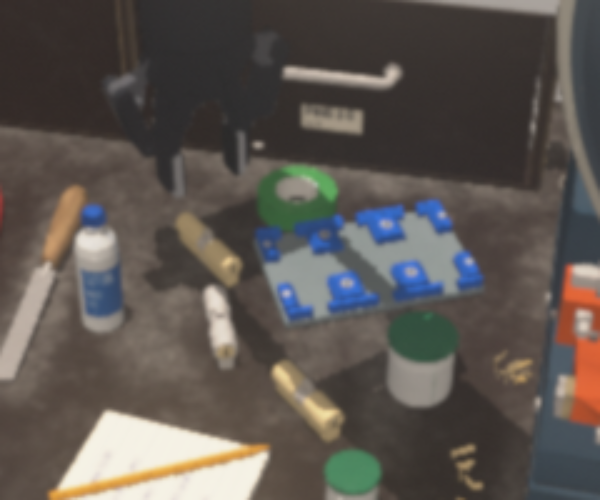

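The fingers straddle the long brass cylinder, at crop pixel (208,248), so I'll go down.

>>> arm_command(deltas="0 -0.3 0 2.5 0; 0 -0.3 0 5 0; 0 -0.3 0 6.2 0; 0 -0.3 0 6.8 0; 0 -0.3 0 6.8 0; 0 -0.3 0 6.8 0")

```text
time_s: 2.02
tcp_pos: [0.4845, 0.5055, 0.0368]
tool_rot: [-0.377, 0.926, 0.0, 0.001]
ft_force: [-0.2, -0.0, -0.1]
finger_gap: 0.501
grip_force: 0.0
```

>>> arm_command(deltas="0 0.2 0 0.6 0; 0 0.2 0 1.1 0; 0 0.2 0 1.1 0; 1 0.2 0 1.1 0; 1 0.2 0 1.1 0; 1 0.2 0 1.1 0; 1 0.2 0 1.1 0; 1 0.2 0 1.1 0; 1 0.2 0 1.1 0")

```text
time_s: 3.15
tcp_pos: [0.4828, 0.5038, 0.0245]
tool_rot: [-0.377, 0.926, 0.0, 0.0]
ft_force: [0.4, -0.4, 1.6]
finger_gap: 0.188
grip_force: 39.4
```

Run:
```python
from h import *
from plant import *
o=get_obs();print(o["tcp_pos"],o["finger_gap"],o["grip_force"],o["ft_force"])
# left pocket target, cylinder raised as now + 8mm
c=np.array([.497,.3813]);a=np.radians(26.3);X=np.array([np.cos(a),np.sin(a)]);Y=np.array([-X[1],X[0]])
p=c+.05*Y;print(p,rel(o,[*p,.1],116.3))
```

```text
[0.48275137 0.5037939  0.02454059] 0.18755048370871696 39.39193233847618 [ 0.41837637 -0.39797691  1.58126151]
[0.47484644 0.42612432] (array([ 5.99, -5.01, -7.55]), np.float64(0.314))
```

>>> arm_command(deltas="1 0 0 -2 0; 1 0 0 -5 0; 1 0 0 -7.5 0; 1 2 -1.7 -7.5 0.1; 1 4 -3.4 -7.5 0.2; 1 6 -5 -7.5 0.31; 1 6 -5 -7.5 0.31; 1 6 -5 -7.5 0.31; 1 6 -5 -7.5 0.31", newtons=60)

```text
time_s: 4.28
tcp_pos: [0.4745, 0.4267, 0.0995]
tool_rot: [-0.23, 0.973, 0.0, 0.0]
ft_force: [-0.4, 0.2, -1.5]
finger_gap: 0.182
grip_force: 58.7
```

```bash
cat >> h.py <<'E'
c=np.array([.497,.3813]);_a=np.radians(26.3);X=np.array([np.cos(_a),np.sin(_a)]);Y=np.array([-X[1],X[0]])
E
python3 - <<'E'
from h import *
from plant import *
o=get_obs();p=c+.05*Y;print(o["tcp_pos"],o["finger_gap"],rel(o,[*p,.0335],116.3))
for n in("side","top"):
    s=snapshot(n);x,y=proj(s,[*p,.05])[0].astype(int);cv2.imwrite(f"pics/b_{n}.png",cv2.resize(s["pixels"][y-60:y+60,x-80:x+80],None,fx=3,fy=3)[:,:,::-1])
a=[cv2.imread(f"pics/b_{n}.png") for n in("side","top")];cv2.imwrite("pics/b.png",cv2.resize(np.hstack(a),(800,300)))
E
```

```text
[0.47453652 0.42672835 0.09947773] 0.18188188710447478 (array([ 0.  , -0.07,  6.6 ]), np.float64(0.006))
```

View pics/b.png

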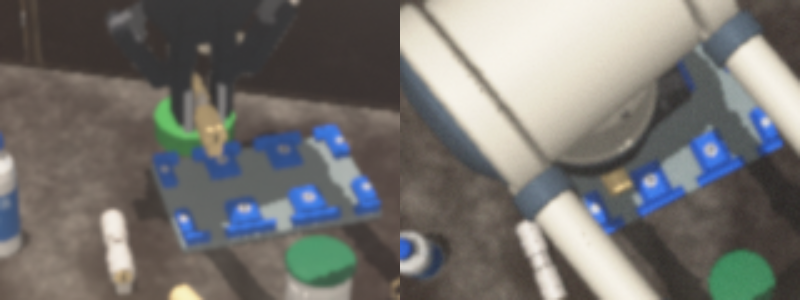

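The side view shows the long brass cylinder held level at (207,120). The top view shows its near end at (620,182), between the end ribs of the left pocket. I'll lower it.

>>> arm_command(deltas="1 0 0 2.5 0; 1 0 0 4.5 0; 1 0 0 5.6 0; 1 0 0 6.2 0; 1 0 0 6.5 0; 1 0 0 6.6 0; 1 0 0 6.65 0; 1 0 0 6.65 0; 1 0 0 6.65 0")

```text
time_s: 5.5
tcp_pos: [0.4747, 0.4261, 0.0331]
tool_rot: [-0.23, 0.973, 0.0, 0.0]
ft_force: [0.0, 1.0, -2.1]
finger_gap: 0.177
grip_force: 58.7
```

>>> arm_command(deltas="1 0 0 0.05 0; 1 0 0 0.1 0; 1 0 0 0.1 0; 1 0 0 0.1 0")

```text
time_s: 6.0
tcp_pos: [0.4747, 0.4261, 0.0326]
tool_rot: [-0.23, 0.973, 0.0, 0.0]
ft_force: [-2.7, -2.4, 6.1]
finger_gap: 0.183
grip_force: 59.4
```

Contact at the expected height, so I'll release and rise.

>>> arm_command(deltas="0.4 0 0 0 0; 0.3 0 0 0 0; 0.3 0 0 0 0; 0.3 0 0 0 0; 0.3 0 0 -1.5 0; 0.3 0 0 -4 0; 0.3 0 0 -9 0; 0 0 0 -9 0")

```text
time_s: 7.0
tcp_pos: [0.4768, 0.4278, 0.1295]
tool_rot: [-0.23, 0.973, 0.002, 0.005]
ft_force: [0.3, 1.2, 0.4]
finger_gap: 0.504
grip_force: 0.0
```

Run:
```python
from h import *
from plant import *
o=get_obs();print(o["tcp_pos"],o["finger_gap"],rel(o,[.3995,.4724,.12],111.5))
```

```text
[0.47676841 0.42777105 0.12949592] 0.5037388659655856 (array([4.93, 7.44, 0.91]), np.float64(0.088))
```

>>> arm_command(deltas="0 1.6 2.5 0 0.03; 0 3.1 5 0 0.06; 0 4.7 7.4 0 0.09; 0 4.7 7.4 0.5 0.09; 0 4.7 7.4 3 0.09; 0 4.7 7.4 5 0.09; 0 4.7 7.4 6 0.09; 0 4.7 7.4 6 0.09; 0 4.7 7.4 6 0.09; 0 4.7 7.4 6 0.09")

```text
time_s: 8.25
tcp_pos: [0.3999, 0.4716, 0.0629]
tool_rot: [-0.186, 0.983, 0.001, 0.001]
ft_force: [0.2, -0.5, 0.0]
finger_gap: 0.498
grip_force: 0.0
```

Run:
```python
from h import *
from plant import *
o=get_obs();print(o["tcp_pos"],rel(o,[.3995,.4724,.0245],111.5))
for n in("side","top"):
    s=snapshot(n);cv2.imwrite(f"pics/c_{n}.png",cv2.resize(s["pixels"][140:260,220:380],None,fx=3,fy=3)[:,:,::-1])
a=[cv2.imread(f"pics/c_{n}.png") for n in("side","top")];cv2.imwrite("pics/c.png",cv2.resize(np.hstack(a),(800,300)))
```

```text
[0.39989949 0.471609   0.06293741] (array([0.01, 0.09, 3.84]), np.float64(-0.002))
```

View pics/c.png

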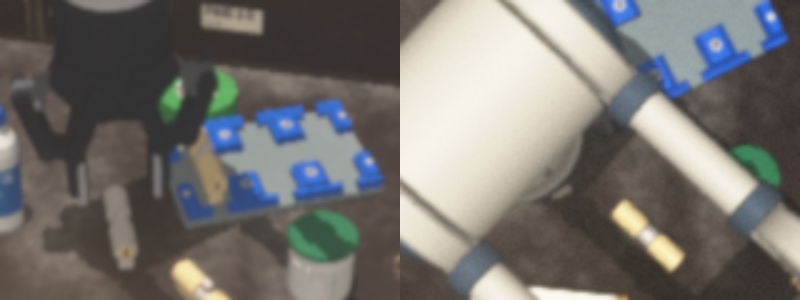

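The long brass cylinder lies in the left pocket at side-crop pixel (207,170), and the nickel one at (120,225) is between the fingers. I'll grasp the nickel.

>>> arm_command(deltas="0 0 0.1 1.5 0; 0 0 0.1 3 0; 0 0 0.1 3.8 0; 0 0 0.1 3.8 0; 1 0 0.1 3.8 0; 1 0 0.1 3.8 0; 1 0 0.1 3.8 0; 1 0 0.1 3.8 0; 1 0 0.1 3.8 0; 1 0 0.1 3.8 0")

```text
time_s: 9.6
tcp_pos: [0.3994, 0.4725, 0.0246]
tool_rot: [-0.186, 0.983, 0.0, 0.001]
ft_force: [-0.8, 0.4, 5.7]
finger_gap: 0.182
grip_force: 59.4
```

Run:
```python
from h import *
from plant import *
o=get_obs();print(o["tcp_pos"],o["finger_gap"],rel(o,[*c,.1],116.3))
```

```text
[0.39944544 0.47250127 0.02463032] 0.18172427690079174 (array([ -5.77, -12.04,  -7.54]), np.float64(-0.086))
```

>>> arm_command(deltas="1 0 0 -2 0; 1 0 0 -5 0; 1 0 0 -8 0; 1 -1.5 -3 -8 -0.03; 1 -3 -6 -8 -0.06; 1 -4.4 -9 -8 -0.08; 1 -5.8 -12 -8 -0.086; 1 -5.8 -12 -7.5 -0.086; 1 -5.8 -12 -6 -0.086; 1 -5.8 -12 -5 -0.086; 1 -5.8 -12 -5 -0.086; 1 -5.8 -12 -5 -0.086")

```text
time_s: 11.1
tcp_pos: [0.4965, 0.382, 0.0739]
tool_rot: [-0.228, 0.974, -0.0, -0.0]
ft_force: [-0.1, 0.1, -0.9]
finger_gap: 0.184
grip_force: 58.9
```

Run:
```python
from h import *
from plant import *
o=get_obs();print(o["tcp_pos"],o["finger_gap"],o["joint_pos"].round(2),rel(o,[*c,.0326],116.3))
```

```text
[0.49652417 0.38198675 0.07385137] 0.1842565564309599 [ 0.6   0.2   1.43  0.    1.51 -1.43] (array([-0.01, -0.08,  4.13]), np.float64(0.001))
```

>>> arm_command(deltas="1 0 -0.05 1.5 0; 1 0 -0.05 2.8 0; 1 0 -0.05 3.5 0; 1 0 -0.05 3.8 0; 1 0 -0.05 4 0; 1 0 -0.05 4.1 0; 1 0 -0.05 4.15 0; 1 0 -0.05 4.15 0; 1 0 -0.05 4.15 0")

```text
time_s: 12.22
tcp_pos: [0.4972, 0.3812, 0.0327]
tool_rot: [-0.228, 0.974, 0.0, 0.0]
ft_force: [0.4, -0.1, -0.8]
finger_gap: 0.181
grip_force: 59.1
```

>>> arm_command(deltas="1 0 0 0.05 0; 1 0 0 0.08 0; 1 0 0 0.08 0; 0.4 0 0 0.05 0; 0.3 0 0 0.05 0; 0.3 0 0 0.05 0; 0.3 0 0 0.05 0; 0.3 0 0 -1.5 0; 0.3 0 0 -4 0; 0.3 0 0 -9 0; 0 0 0 -9 0; 0 0 0 -9 0; 0 0 0 -9 0")

```text
time_s: 13.85
tcp_pos: [0.4965, 0.3807, 0.1209]
tool_rot: [-0.228, 0.974, -0.0, -0.001]
ft_force: [0.0, 0.1, -0.8]
finger_gap: 0.503
grip_force: 0.0
```

Run:
```python
from h import *
from plant import *
o=get_obs();print(o["tcp_pos"],o["finger_gap"],rel(o,[.341,.3984,.0246],136.0))
```

```text
[0.4965179  0.38072753 0.12094244] 0.5028459837718855 (array([13.13,  8.48,  9.66]), np.float64(-0.344))
```

>>> arm_command(deltas="0 4 2.6 0 -0.1; 0 8 5.2 0 -0.2; 0 11 7 0 -0.3; 0 13.2 8.5 0 -0.344; 0 13.2 8.5 2 -0.344; 0 13.2 8.5 4 -0.344; 0 13.2 8.5 5.5 -0.344; 0 13.2 8.5 6 -0.344; 0 13.2 8.5 6 -0.344; 0 13.2 8.5 6 -0.344")

```text
time_s: 15.1
tcp_pos: [0.3416, 0.3991, 0.063]
tool_rot: [-0.391, 0.92, 0.0, 0.001]
ft_force: [-0.0, -0.3, 0.4]
finger_gap: 0.502
grip_force: 0.0
```

Run:
```python
from h import *
from plant import *
o=get_obs();print(o["tcp_pos"],o["joint_pos"].round(2),rel(o,[.341,.3984,.0246],136.0))
for n in("side","top"):
    s=snapshot(n);cv2.imwrite(f"pics/d_{n}.png",cv2.resize(s["pixels"][160:300,240:400],None,fx=2.5,fy=2.5)[:,:,::-1])
a=[cv2.imread(f"pics/d_{n}.png") for n in("side","top")];cv2.imwrite("pics/d.png",np.hstack(a))
```

```text
[0.34156978 0.39906594 0.06303303] [ 0.8  -0.06  1.73 -0.    1.48 -1.58] (array([ 0.09, -0.01,  3.84]), np.float64(0.0))
```

View pics/d.png

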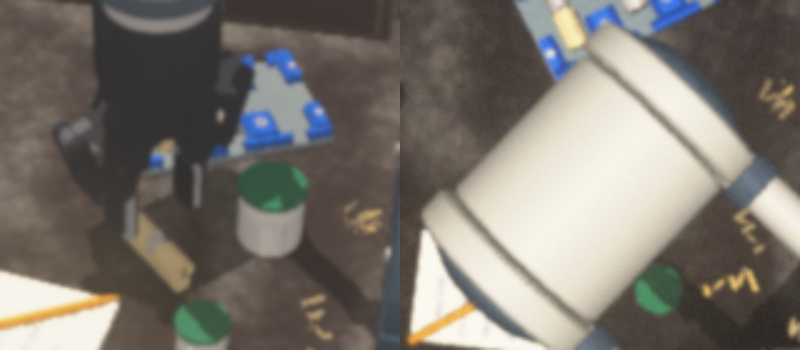

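The fingers at side-crop (130,215) and (195,185) straddle the short brass cylinder at (160,248), so I'll grasp it.

>>> arm_command(deltas="0 0.05 0 1.5 0; 0 0.05 0 3 0; 0 0.05 0 3.8 0; 0 0.05 0 3.8 0; 1 0.05 0 3.8 0; 1 0.05 0 3.8 0; 1 0.05 0 3.8 0; 1 0.05 0 3.8 0; 1 0.05 0 3.8 0; 1 0.05 0 3.8 0")

```text
time_s: 16.45
tcp_pos: [0.3411, 0.3988, 0.025]
tool_rot: [-0.391, 0.92, 0.0, 0.001]
ft_force: [-0.3, -0.2, 5.0]
finger_gap: 0.184
grip_force: 59.3
```

Run:
```python
from h import *
from plant import *
o=get_obs();print(o["tcp_pos"],o["finger_gap"],rel(o,[*(c-.05*Y),.0746],116.3))
```

```text
[0.34107772 0.3988076  0.025044  ] 0.18400126995310773 (array([ -7.89, -17.14,  -4.94]), np.float64(0.344))
```

>>> arm_command(deltas="1 0 0 -2 0; 1 0 0 -5 0; 1 0 0 -8.5 0; 1 -2 -4.3 -8.5 0.1; 1 -4 -8.6 -8.5 0.2; 1 -6 -12.9 -8.5 0.3; 1 -7.9 -17.1 -8.5 0.344; 1 -7.9 -17.1 -8 0.344; 1 -7.9 -17.1 -6 0.344; 1 -7.9 -17.1 -5 0.344; 1 -7.9 -17.1 -5 0.344; 1 -7.9 -17.1 -5 0.344")

```text
time_s: 17.95
tcp_pos: [0.5183, 0.337, 0.0747]
tool_rot: [-0.228, 0.974, 0.0, 0.0]
ft_force: [0.3, -0.1, -2.0]
finger_gap: 0.181
grip_force: 58.9
```

Run:
```python
from h import *
from plant import *
o=get_obs();print(o["tcp_pos"],o["finger_gap"],o["joint_pos"].round(2),rel(o,[*(c-.05*Y),.0330],116.3))
```

```text
[0.5182919  0.33702391 0.07468385] 0.18123495731887948 [ 0.52  0.18  1.45  0.    1.51 -1.51] (array([-0.05, -0.09,  4.17]), np.float64(0.001))
```

>>> arm_command(deltas="1 0 -0.05 1.5 0; 1 0 -0.05 2.8 0; 1 0 -0.05 3.5 0; 1 0 -0.05 3.8 0; 1 0 -0.05 4 0; 1 0 -0.05 4.1 0; 1 0 -0.05 4.15 0; 1 0 -0.05 4.2 0; 1 0 -0.05 4.2 0; 1 0 -0.05 4.2 0")

```text
time_s: 19.2
tcp_pos: [0.5191, 0.3362, 0.0331]
tool_rot: [-0.228, 0.974, 0.0, 0.0]
ft_force: [-2.6, -1.5, 3.9]
finger_gap: 0.184
grip_force: 59.4
```

Contact. Release and rise, opening fully for the jar.

>>> arm_command(deltas="0.4 0 0 0.03 0; 0.3 0 0 0.03 0; 0.3 0 0 0.03 0; 0.3 0 0 0.03 0; 0.3 0 0 -1.5 0; 0.3 0 0 -4 0; 0.3 0 0 -9 0; -1 0 0 -9 0; -1 0 0 -9 0; -1 0 0 -9 0")

```text
time_s: 20.45
tcp_pos: [0.5183, 0.3357, 0.121]
tool_rot: [-0.228, 0.974, -0.0, -0.001]
ft_force: [0.3, -0.1, -0.8]
finger_gap: 0.961
grip_force: 0.0
```

Run:
```python
from h import *
from plant import *
t=pickle.load(open("top0.pkl","rb"));sd=pickle.load(open("side0.pkl","rb"))
for s,b in((t,(335,190,380,232)),(sd,(330,220,368,250))):
    (u,r)=cv2.minEnclosingCircle(blobs(s,(45,80,40),(85,255,255),b)[0])[:2];
    cc=blobs(s,(45,80,40),(85,255,255),b)[0][:,0]
    print(ray(s,(cc.min(0)+cc.max(0))/2,.048))
o=get_obs();print(o["tcp_pos"],o["finger_gap"],rel(o,[.3807,.3276,.03],116.3), c+.120*Y)
for n in("side","top"):
    s=snapshot(n);cv2.imwrite(f"pics/e_{n}.png",cv2.resize(s["pixels"][100:240,240:400],None,fx=2.5,fy=2.5)[:,:,::-1])
a=[cv2.imread(f"pics/e_{n}.png") for n in("side","top")];cv2.imwrite("pics/e.png",np.hstack(a))
```

```text
[[0.3803477  0.32792955 0.048     ]]
[[0.37976497 0.32595612 0.048     ]]
[0.51829748 0.33574597 0.12095547] 0.9608737330558524 (array([12.67,  5.37,  9.12]), np.float64(0.0)) [0.44383146 0.48887837]
```

View pics/e.png

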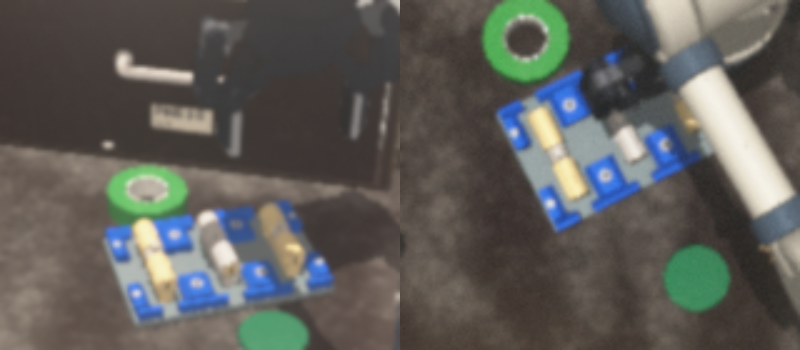

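All three cylinders lie in their pockets in the right order: brass (155,260), nickel (215,245) and brass (280,240) in the side crop. The tape hasn't moved. Now the jar, gripped along the cradle's edge direction so no finger ends up in the gap.

>>> arm_command(deltas="-1 3 1.3 0 0.18; -1 6 2.6 0 0.36; -1 9 3.9 0 0.54; -1 12.8 5.4 0 0.72; -1 12.8 5.4 0 0.9; -1 12.8 5.4 1 1.08; -1 12.8 5.4 2 1.26; -1 12.8 5.4 3 1.44; -1 12.8 5.4 4 1.571; -1 12.8 5.4 4.5 1.571; -1 12.8 5.4 4.5 1.571; -1 12.8 5.4 4.5 1.571", newtons=30)

```text
time_s: 22.05
tcp_pos: [0.3803, 0.3278, 0.0776]
tool_rot: [0.527, 0.85, 0.0, 0.0]
ft_force: [-0.4, 0.6, -0.2]
finger_gap: 0.998
grip_force: 0.0
```

Run:
```python
from h import *
from plant import *
o=get_obs();print(o["tcp_pos"],o["joint_pos"].round(2),o["finger_gap"],rel(o,[.3801,.327,.021],26.3))
s=snapshot("side");cv2.imwrite("pics/f.png",cv2.resize(s["pixels"][160:290,260:420],None,fx=3,fy=3)[:,:,::-1])
```

```text
[0.380336   0.32783753 0.07763577] [ 0.64 -0.14  1.77 -0.    1.51  0.18] 0.9977310994081582 (array([-0.06, -0.06,  5.66]), np.float64(0.001))
```

View pics/f.png

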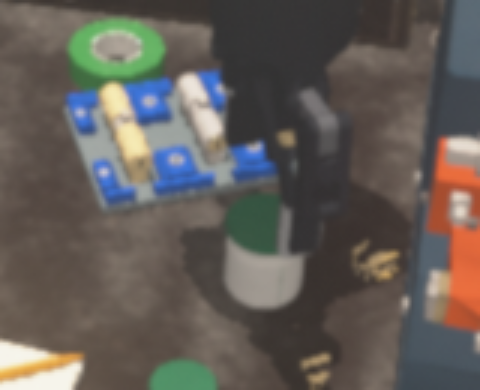

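The jar at (265,250) sits between the fingers, one nearer the camera and one farther. I'll descend and grip.

>>> arm_command(deltas="-1 0 0 1.5 0; -1 0 0 3 0; -1 0 0 4.5 0; -1 0 0 5.4 0; -1 0 0 5.6 0; -1 0 0 5.6 0; 0.1 0 0 5.6 0; 0.3 0 0 5.6 0; 0.3 0 0 5.6 0; 0.3 0 0 5.6 0; 0.3 0 0 5.6 0; 0.3 0 0 5.6 0", newtons=30)

```text
time_s: 23.6
tcp_pos: [0.3807, 0.328, 0.022]
tool_rot: [0.528, 0.849, 0.001, 0.0]
ft_force: [0.3, 0.2, 5.6]
finger_gap: 0.504
grip_force: 30.9
```

Run:
```python
from h import *
from plant import *
o=get_obs();print(o["tcp_pos"],o["finger_gap"],rel(o,[*(c+.1205*Y),.07],26.3))
```

```text
[0.3806833  0.32804692 0.02200244] 0.5041126055128273 (array([11.67, 12.79, -4.78]), np.float64(-0.0))
```

>>> arm_command(deltas="0.3 0 0 -2 0; 0.3 0 0 -5 0; 0.3 0 0 -8 0; 0.3 3 3.3 -8 0; 0.3 6 6.6 -8 0; 0.3 9 9.9 -8 0; 0.3 11.7 12.8 -8 0; 0.3 11.7 12.8 -8 0; 0.3 11.7 12.8 -6 0; 0.3 11.7 12.8 -4 0; 0.3 11.7 12.8 -3 0; 0.3 11.7 12.8 -3 0; 0.3 11.7 12.8 -3 0; 0.3 11.7 12.8 -3 0")

```text
time_s: 25.35
tcp_pos: [0.4435, 0.4898, 0.0526]
tool_rot: [0.528, 0.849, 0.001, 0.0]
ft_force: [0.0, 1.1, -1.5]
finger_gap: 0.503
grip_force: 31.0
```

Run:
```python
from h import *
from plant import *
o=get_obs();p=c+.1205*Y;print(o["tcp_pos"],o["finger_gap"],o["grip_force"],rel(o,[*p,.022],26.3))
s=snapshot("side");b=blobs(s,(45,80,40),(85,255,255),(200,150,290,240));
for cc in b:
    cc=cc[:,0];print(cc.mean(0),ray(s,(cc.min(0)+cc.max(0))/2,.048+o["tcp_pos"][2]-.022))
cv2.imwrite("pics/g.png",cv2.resize(s["pixels"][130:260,200:400],None,fx=3,fy=3)[:,:,::-1])
```

```text
[0.44352156 0.4897591  0.05255076] 0.5027747558785202 31.041032782086404 (array([-0.04, -0.02,  3.06]), np.float64(-0.0))
[286.72727273 178.52272727] [[0.46863635 0.45293781 0.07855076]]
```

View pics/g.png

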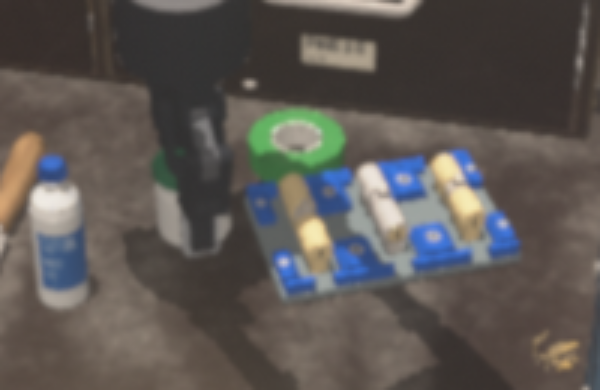

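The jar at (190,205) hangs left of the cradle, clear of the bottle (60,230) and tape (297,140). I'll lower it gently.

>>> arm_command(deltas="0.3 0 0 1.2 0; 0.3 0 0 2.2 0; 0.3 0 0 2.7 0; 0.3 0 0 2.9 0; 0.3 0 0 3 0; 0.3 0 0 3.05 0; 0.3 0 0 3.05 0; 0.3 0 0 3.05 0")

```text
time_s: 26.4
tcp_pos: [0.4433, 0.4895, 0.022]
tool_rot: [0.528, 0.849, 0.0, 0.0]
ft_force: [-2.8, -2.1, 5.1]
finger_gap: 0.507
grip_force: 31.4
```

>>> arm_command(deltas="-0.1 0 0 0 0; -0.3 0 0 0 0; -0.6 0 0 0 0; -0.7 0 0 0 0; -0.7 0 0 0 0; -0.7 0 0 0 0; -0.7 0 0 -2 0; -0.7 0 0 -5 0; -0.7 0 0 -9 0; -0.7 0 0 -14 0; -0.7 -4 -4 -18 0; -0.7 -8 -4 -18 0; -0.7 -13 -4 -18 0; -0.7 -18 -4 -18 0; -0.7 -18 -4 -18 0; -0.7 -18 -4 -18 0; -0.7 -18 -4 -18 0")

```text
time_s: 28.52
tcp_pos: [0.4865, 0.3113, 0.2013]
tool_rot: [0.527, 0.85, 0.0, 0.0]
ft_force: [-0.0, -0.2, -0.4]
finger_gap: 0.849
grip_force: 0.0
```

Run:
```python
from h import *
from plant import *
o=get_obs();print(o["tcp_pos"],o["time_s"])
a=[]
for n in("side","top"):
    s=snapshot(n);a.append(cv2.resize(s["pixels"][90:250,200:400],None,fx=2,fy=2)[:,:,::-1])
    for cc in blobs(s,(45,80,40),(85,255,255),(200,90,390,240)):
        cc=cc[:,0];q=(cc.min(0)+cc.max(0))/2
        for z in(.02,.048):
            P=ray(s,q,z)[0,:2]-c;print(n,q,z,"cradle xy mm",(1000*np.array([P@X,P@Y])).round(1))
cv2.imwrite("pics/z.png",np.hstack(a))
```

```text
[0.48652812 0.31128286 0.20132602] 28.525
side [264. 198.] 0.02 cradle xy mm [ 32.8 113.8]
side [264. 198.] 0.048 cradle xy mm [ -1.1 119.8]
side [298.5 177.5] 0.02 cradle xy mm [78.8 34.2]
side [298.5 177.5] 0.048 cradle xy mm [42.8 43.8]
top [267.5 176.5] 0.02 cradle xy mm [  3.7 120.9]
top [267.5 176.5] 0.048 cradle xy mm [ -0.5 119.5]
top [289.5 115.5] 0.02 cradle xy mm [86.9 33.9]
top [289.5 115.5] 0.048 cradle xy mm [80.2 35.2]
```

View pics/z.png

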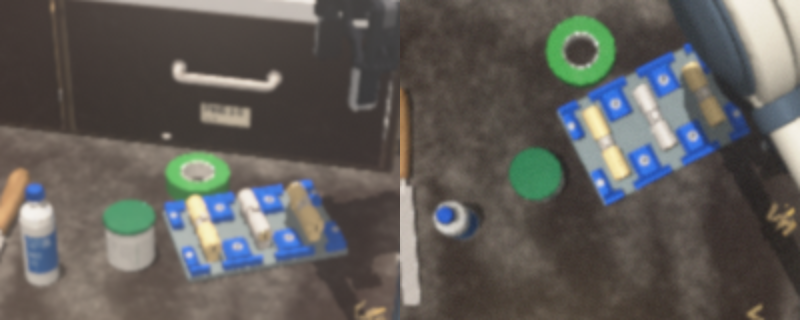

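The final view shows the jar standing at (535,174) in the top crop, measured in the cradle frame at (-1, 120) mm, which leaves a gap of about 20 mm. The three cylinders are in their pockets with nickel in the middle, the tape and bottle are undisturbed, and the robot is clear.

```bash
python3 -c "
from plant import hand_in
print(hand_in())"
```

```text
the job is handed in; nothing more can be done
None
```

Job handed in at about 29 s: nickel cylinder in the middle pocket between the two brass ones, and the green-lidded jar about 20 mm left of the cradle, halfway along its edge, with the tape roll and bottle undisturbed.

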